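# Find the soft spring clip by pressing and set it aside

### The arm

A 6-joint arm with a two-finger parallel gripper is mounted at the origin on a cart in front of the work surface, level with it; the furniture and walls round the work are solid. World frame = base frame: x ahead of the robot, y to its left, z up, the work surface at z = 0. Lengths are in m, angles in rad, forces in N, time in s.
With the tool pointing down it reaches from about 0.25 to 0.775 m from the base axis. Payload 4 kg.
Tool frame: the origin (TCP) lies midway between the tips of the shut fingers; the grasp point (between the pads) lies 19 mm behind it (robot.tcp_to_grasp is the distance from the TCP to the grasp point, in m); z points along the fingers, x is the direction in which the jaws open and shut, and the axes are right-handed (so a half turn about z gives the same grasp; the last joint's range is limited). The gripper opens to 94 mm and grips with 3 to 60 N. Pads are 16 mm wide; open, the fingers measure 119 mm over their backs; the gripper's body (75 mm by 177 mm) begins 78 mm behind the grasp point.
Start: joints at [-1.399, 0.087, 1.371, -0, 1.684, -0.103], TCP at [0.149, -0.529, 0.206] pointing down, gripper open.
Joint ranges: [-3.1, 3.1], [-0.76, 2.03], [0.27, 2.55], [-1.08, 4.22], [0.17, 2.65], [-2.57, 2.57]. Speed limits (rad/s): [2.79, 2.79, 3.14, 3.14, 3.14, 3.14].

### API

Orientations are given as [roll, pitch, yaw] about the fixed x, y, z axes, in that order (R = Rz(yaw) Ry(pitch) Rx(roll)).
In Python, from bench import get_obs, vision, robot gives the robot as it stands.
- The arm moves only by the tool servo_tool, never from a script. Its argument "targets" is text: rows parted by semicolons, each of 7 numbers parted by spaces: the opening, from 0 (shut) to 1 (fully open), then the shift along the tool's x, y, z as a fraction of full scale, then the turn, a rotation vector about the tool's x, y, z as a fraction of full scale. A call has 1 to 12 rows; each row is the pose to reach, as a shift and turn from the pose commanded when the call began, along the tool's axes at that moment, turning the shorter way round; what a row does not reach only later rows make up. Full scale, the value 1, is 0.25 m for a shift and pi rad for a turn. A row lasts 1/12 s, in which the tool goes at most 41.7 mm and 7.16 degrees, less where a joint would pass 70% of its speed; a pose out of reach is approached as far as the arm can. A call with a number of a shift or a turn outside -1 to 1 is refused whole. A call with a gripper value outside its range is refused whole. The fingers move at their own pace and stop on an object; the grip force is fixed at half the most. Time passes only in rows, so rows that repeat a pose let the fingers close. It gives the time, the measured TCP pose, the force and the opening at its end, in the units of the state.
- get_obs(): the state, without advancing time (a new reading comes with each control period).
- vision.snapshot(name): name is "side" or "top" or "wrist"; returns a dict with "image" (420x560x3 uint8, red, green, blue), "mtx" (3x3 intrinsics, pixels), "k1" (the pictures are not rectified: a ray, as slopes to the right and down, at radius r is drawn at 1 + k1 r^2 times it, then the intrinsics apply), "world_from_camera" (4x4, takes a point from camera to world coordinates); the wrist camera has in their place "T_tool_cam" (4x4, takes a point from camera to tool coordinates, whose origin is the TCP and whose axes are the tool frame's). Camera axes: x right, y down, z forward; pixel columns grow to the right and rows downward; lengths in m; the calibration is good to about 2 mm. A picture is of the moment at which its call begins: read the wrist's pose just before it. There is no depth.
- robot.close_job(): hands the job in, once; it reports no verdict.
The state is a dict: "time": time; "joint_positions": joint angles; "qvel": joint speeds; "joint_torque": joint torques, N m; "tool_pos": TCP position; "ee_rot": TCP orientation; "wrist_force": force on the tool from outside, world axes, zero at the start; "wrist_torque": the same for the moment, N m; "width": finger opening in m.
Only numpy, scipy, OpenCV 4.12 (cv2) and the standard library are available. Lean on these libraries where they do the work, as an engineer would, in place of code of your own. Each camera call takes 0.05 s, during which the arm holds its last target.

### The job

One of the three bench spring clips has a leaf that has gone soft: find it by pressing the leaves on the rivet head in the middle of their span with closed fingertips at a steady 6 N for about a second - a good leaf gives about 2 mm, the soft one about 6 mm - and never with more than 12 N. Having felt the soft one give, set that clip down, right way up, flat on the floor of the steel tray (do not let go of it in mid-air), and press it once more there in the same way to confirm that the right one was set aside; leave the two good clips and everything else in their places.

Things in the scene. Friction and masses are not known exactly. Their poses are not given: they have to be found in the camera images.
- clip_a_grip (a point): Centre of the base of one of three outwardly identical loose bench spring clips (0.2 to 0.5 kg each), 10 mm above its underside. The base is a grey block 110 (clip's x) x 36 (y) x 20 mm high (z, up); it can be gripped across its 36 mm sides, a finger on either side of the leaf.
- clip_a_rivet: The round rivet head (8 mm across, 5 mm high) at mid-span on that clip's leaf: 40 mm from the clamp, 5 mm to -x of the base centre, origin on its top, 36.6 mm above that centre when unloaded; moves with the leaf. Pressed here, a good leaf gives 1 mm per 3 N (6 N: 2 mm); the one soft leaf gives 1 mm per 1 N (6 N: 6 mm) and bottoms at about 9.5 mm.
- clip_a_leaf: That clip's leaf: flat steel, 18 mm wide, 1.6 mm thick, clamped at the post and running level in the clip's -x direction over the base, top 41.6 mm above the underside, 20 mm of air below; free end at x = -48 mm, turned up to about 46 mm. Origin at its root.
- clip_a: The whole clip; origin under the centre of the base, z up. On its +x end stands the clamp post, 20 mm long, 30 mm wide, 48 mm high over all (51 mm with its screw heads).
- clip_b_grip (a point): Centre of the base of one of three outwardly identical loose bench spring clips (0.2 to 0.5 kg each), 10 mm above its underside. The base is a grey block 110 (clip's x) x 36 (y) x 20 mm high (z, up); it can be gripped across its 36 mm sides, a finger on either side of the leaf.
- clip_b_rivet: The round rivet head (8 mm across, 5 mm high) at mid-span on that clip's leaf: 40 mm from the clamp, 5 mm to -x of the base centre, origin on its top, 36.6 mm above that centre when unloaded; moves with the leaf. Pressed here, a good leaf gives 1 mm per 3 N (6 N: 2 mm); the one soft leaf gives 1 mm per 1 N (6 N: 6 mm) and bottoms at about 9.5 mm.
- clip_b_leaf: That clip's leaf: flat steel, 18 mm wide, 1.6 mm thick, clamped at the post and running level in the clip's -x direction over the base, top 41.6 mm above the underside, 20 mm of air below; free end at x = -48 mm, turned up to about 46 mm. Origin at its root.
- clip_b: The whole clip; origin under the centre of the base, z up. On its +x end stands the clamp post, 20 mm long, 30 mm wide, 48 mm high over all (51 mm with its screw heads).
- clip_c_grip (a point): Centre of the base of one of three outwardly identical loose bench spring clips (0.2 to 0.5 kg each), 10 mm above its underside. The base is a grey block 110 (clip's x) x 36 (y) x 20 mm high (z, up); it can be gripped across its 36 mm sides, a finger on either side of the leaf.
- clip_c_rivet: The round rivet head (8 mm across, 5 mm high) at mid-span on that clip's leaf: 40 mm from the clamp, 5 mm to -x of the base centre, origin on its top, 36.6 mm above that centre when unloaded; moves with the leaf. Pressed here, a good leaf gives 1 mm per 3 N (6 N: 2 mm); the one soft leaf gives 1 mm per 1 N (6 N: 6 mm) and bottoms at about 9.5 mm.
- clip_c_leaf: That clip's leaf: flat steel, 18 mm wide, 1.6 mm thick, clamped at the post and running level in the clip's -x direction over the base, top 41.6 mm above the underside, 20 mm of air below; free end at x = -48 mm, turned up to about 46 mm. Origin at its root.
- clip_c: The whole clip; origin under the centre of the base, z up. On its +x end stands the clamp post, 20 mm long, 30 mm wide, 48 mm high over all (51 mm with its screw heads).
- tray: Shallow bright steel tray, fixed: 180 (x) x 158 (y) mm outside, walls 4 mm thick and 18 mm high, floor 4 mm thick; origin at the centre of its underside.
- petri_dish: Bystander, to be left alone: petri dish, 90 mm across, 15 mm high; origin at the centre of its underside.
- stain_bottle: Bystander, to be left alone: dropper bottle, 37 mm across, 97 mm high; origin at the centre of its underside.
- tally: Bystander, to be left alone: round chrome hand counter, 53x59x27 mm; origin at the centre of its underside.
- cover_box: Bystander, to be left alone: small cover-glass box, 27x27x16 mm; origin at the centre of its underside.
- forceps_0: Bystander, to be left alone: fine forceps lying flat, 11x123x11 mm; origin at the centre of its underside.
- pc_tower: Obstacle, fixed: black computer tower left of the clips, 411 (x) x 184 (y) x 388 mm high; keep the arm clear. Origin at the centre of its underside. A monitor stands behind the clips, a microscope right of the tray.

How it is judged:
By the outcome, as a careful person would: the job done as asked, in the order asked, and still so for the second after the job is handed in, with the robot touching nothing.
It also fails if it takes over 72 s, if anything falls off the work surface, if the arm or the gripper's body presses on something with over 40 N, if the wrist force passes 120 N, or if a joint passes its speed limit or range.

## Working session

There is one attempt and no reset: what is moved stays moved. The work goes in short steps, Python scripts to look and compute and a tool call to move; the robot and the scene stay as the last step left them, time stands still between calls to the robot, and variables do not carry over. Pictures are saved under pics/ and viewed, and the job is handed in when it is done.

Besides the shell and the picture viewer there is one more tool, called after ">>>" by a JSON object that holds its "name" and its "arguments", one argument or row to a line. servo_tool: Moves the arm, as the interface text tells. Its arguments: {"type":"object","properties":{"targets":{"type":"string"}},"required":["targets"]}

```bash
ls; mkdir -p pics; python3 - <<'E'
from bench import get_obs, vision, robot
import cv2
o=get_obs()
print(o)
for n in ("side","top","wrist"):
    s=vision.snapshot(n)
    cv2.imwrite(f"pics/{n}0.png",s["image"][:,:,::-1])
    print({k:v for k,v in s.items() if k!="image"})
    import pickle; pickle.dump(s,open(f"{n}0.pkl","wb"))
E
```

```text
pics
{'time': 0.0, 'joint_positions': array([-1.39908828e+00,  8.79440281e-02,  1.37222924e+00,  4.06866639e-07,
        1.68359811e+00, -1.03125986e-01]), 'qvel': array([ 0.00041788, -0.00035757,  0.0009021 ,  0.00017927,  0.00035247,
       -0.00022923]), 'joint_torque': array([ 3.04068162e-04, -3.40185106e+01, -3.02425790e+01,  7.16456026e-02,
        3.29014775e-02, -1.61985531e-04]), 'tool_pos': array([ 0.14915163, -0.52882592,  0.20432287]), 'ee_rot': array([-3.14136797e+00,  2.16710895e-03, -1.29596201e+00]), 'wrist_force': array([0.37042917, 0.69604592, 0.94911669]), 'wrist_torque': array([-0.04768401,  0.07856472, -0.00993771]), 'width': 0.09376597042903417}
{'mtx': array([[384.11491176,   0.        , 284.93231193],
       [  0.        , 384.11491176, 207.22117426],
       [  0.        ,   0.        ,   1.        ]]), 'k1': -0.052452708515576776, 'world_from_camera': array([[-0.8430262 , -0.35180532,  0.40686587,  0.1264757 ],
       [-0.53783626,  0.5601397 , -0.63006005,  0.68038676],
       [-0.00624325, -0.74998435, -0.6614261 ,  0.78893685],
       [ 0.        ,  0.    
[... 434 characters left out ...]
8e-03, -1.13078485e-01, -9.93581147e-01,
         1.11617726e+00],
       [ 0.00000000e+00,  0.00000000e+00,  0.00000000e+00,
         1.00000000e+00]])}
{'mtx': array([[327.70227952,   0.        , 278.23734923],
       [  0.        , 327.70227952, 207.42537469],
       [  0.        ,   0.        ,   1.        ]]), 'k1': -0.08080624786865867, 'T_tool_cam': array([[ 9.99999774e-01, -1.75977629e-04,  6.49072451e-04,
         1.80551492e-03],
       [-7.86100463e-06,  9.62031418e-01,  2.72938731e-01,
        -8.03156655e-02],
       [-6.72459201e-04, -2.72938674e-01,  9.62031199e-01,
        -1.78939417e-01],
       [ 0.00000000e+00,  0.00000000e+00,  0.00000000e+00,
         1.00000000e+00]])}
```

View pics/top0.png

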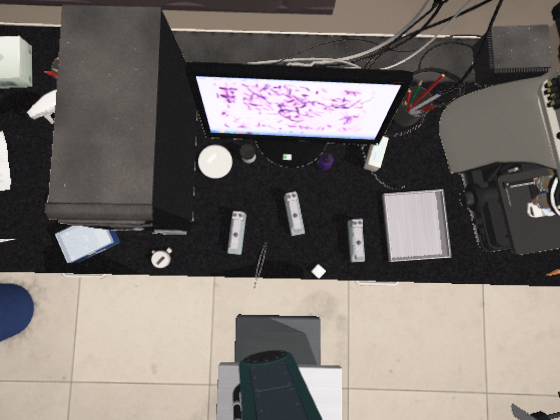

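View pics/side0.png

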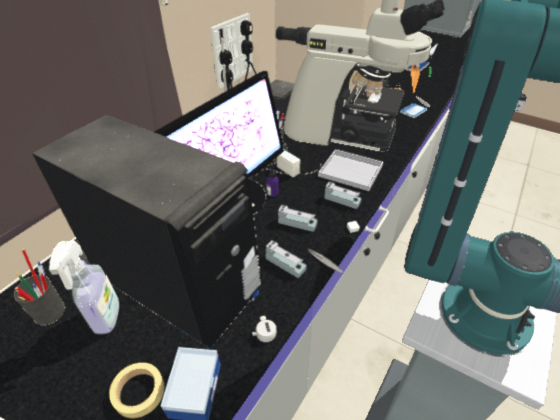

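```bash
python3 - <<'E'
import cv2
a=cv2.imread("pics/top0.png")
c=a[60:330,120:420]
cv2.imwrite("pics/top0c.png",cv2.resize(c[0:200,0:260],None,fx=3,fy=3,interpolation=cv2.INTER_CUBIC))
E
python3 - <<'E'
import cv2
a=cv2.imread("pics/top0.png")
c=a[180:280,215:315]; d=a[180:280,335:465]
cv2.imwrite("pics/t1.png",cv2.resize(c,None,fx=6,fy=6,interpolation=cv2.INTER_CUBIC))
cv2.imwrite("pics/t2.png",cv2.resize(d,None,fx=6,fy=6,interpolation=cv2.INTER_CUBIC))
E
```

```text
(no output)
```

View pics/t1.png

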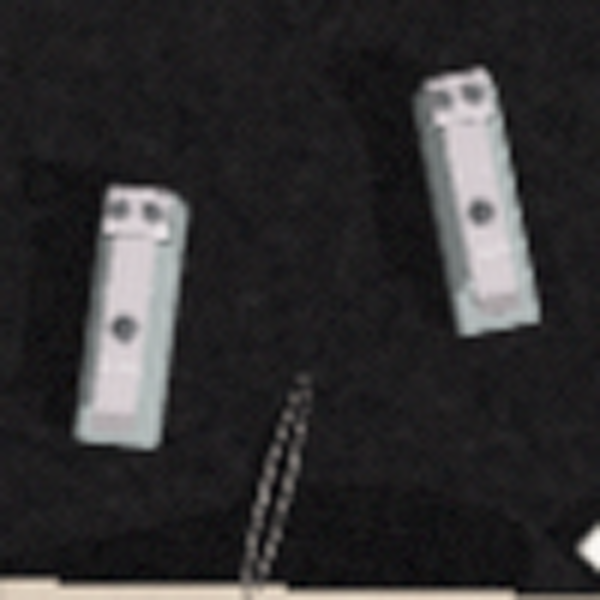

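View pics/t2.png

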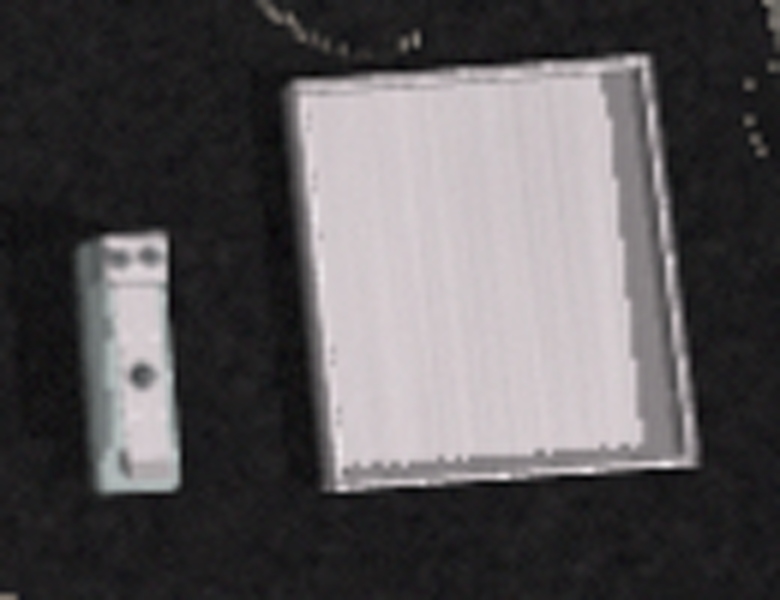

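```bash
cat > h.py <<'E'
import numpy as np, pickle, cv2
from scipy.spatial.transform import Rotation as R
def ray_pt(s,uv,z,T=None):
    K=s["mtx"];T=s["world_from_camera"] if T is None else T
    d=np.array([(uv[0]-K[0,2])/K[0,0],(uv[1]-K[1,2])/K[1,1]])
    r=np.linalg.norm(d);ru=r
    for _ in range(20): ru=r/(1+s["k1"]*ru**2)
    d=d*(ru/r if r else 1)
    v=T[:3,:3]@np.array([d[0],d[1],1]);o=T[:3,3]
    return o+v*(z-o[2])/v[2]
def Ttool(o):
    T=np.eye(4);T[:3,:3]=R.from_euler('xyz',o["ee_rot"]).as_matrix();T[:3,3]=o["tool_pos"];return T
def proj(s,p,T=None):
    T=s["world_from_camera"] if T is None else T
    c=T[:3,:3].T@(np.array(p)-T[:3,3]);x=c[:2]/c[2];x=x*(1+s["k1"]*(x@x))
    return s["mtx"][:2,:2]@x+s["mtx"][:2,2]
E
python3 - <<'E'
from h import *
s=pickle.load(open("top0.pkl","rb"))
f=lambda p,o:((p[0]+.5)/6-.5+o[0],(p[1]+.5)/6-.5+o[1])
A=(215,180);B=(335,180)
for n,ri,sc,o in (("L",(124,327),(136,210),A),("M",(481,211),(458,96),A),("R",(142,375),(134,256),B)):
    r=ray_pt(s,f(ri,o),.0466);c=ray_pt(s,f(sc,o),.051)
    d=(c-r)[:2];print(n,r[:2].round(4),"yaw",np.degrees(np.arctan2(d[1],d[0])).round(1),np.linalg.norm(d).round(4))
for p in ((290,85),(650,60),(697,463),(332,488)): print(ray_pt(s,f(p,B),.018)[:2].round(4))
E
```

```text
L [0.4852 0.1242] yaw -4.2 0.05
M [ 0.539  -0.0273] yaw 12.8 0.0503
R [ 0.4732 -0.1912] yaw 5.1 0.0506
[ 0.6039 -0.262 ]
[ 0.6194 -0.421 ]
[ 0.4426 -0.4379]
[ 0.4273 -0.2796]
```

View pics/wrist0.png

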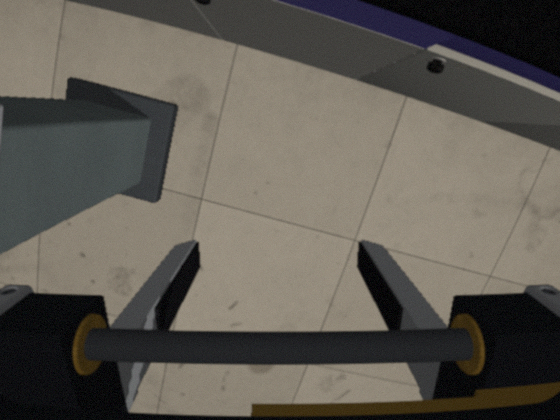

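```bash
python3 - <<'E'
from h import *
s=pickle.load(open("top0.pkl","rb"))
for n,p,zs in (("mon bottom",(212,139),(.05,.1,.15)),("mon botR",(378,143),(.05,.1,.15)),("monTop",(190,65),(.3,.4)),("monTopR",(412,72),(.3,.4)),("towernear",(160,207),(.388,)),("towerbot",(194,230),(0,)),("towerfarR",(160,8),(.388,)),("towerNL",(50,205),(.388,)),("mscope",(440,130),(.1,.3))):
    for z in zs: print(n,z,ray_pt(s,p,z)[:2].round(3))
E
```

```text
mon bottom 0.05 [0.732 0.194]
mon bottom 0.1 [0.719 0.186]
mon bottom 0.15 [0.705 0.178]
mon botR 0.05 [ 0.733 -0.241]
mon botR 0.1 [ 0.72  -0.229]
mon botR 0.15 [ 0.706 -0.216]
monTop 0.3 [0.818 0.205]
monTop 0.4 [0.772 0.183]
monTopR 0.3 [ 0.815 -0.248]
monTopR 0.4 [ 0.769 -0.215]
towernear 0.388 [0.516 0.225]
towerbot 0 [0.495 0.239]
towerfarR 0.388 [0.885 0.245]
towerNL 0.388 [0.514 0.416]
mscope 0.1 [ 0.757 -0.383]
mscope 0.3 [ 0.695 -0.304]
```

```bash
cat >> h.py <<'E'
def move(pos,yaw_deg):
    from bench import get_obs
    o=get_obs();T=Ttool(o)
    d=T[:3,:3].T@(np.array(pos)-T[:3,3])/.25
    Rt=R.from_euler('xyz',[np.pi,0,np.radians(yaw_deg)]).as_matrix()
    w=R.from_matrix(T[:3,:3].T@Rt).as_rotvec()/np.pi
    print("shift",d.round(4),"turn",w.round(4),"t",round(o["time"],2),"pos",o["tool_pos"].round(4),"yaw",np.degrees(o["ee_rot"][2]).round(2),"F",o["wrist_force"].round(2))
E
python3 -c "
from h import *
move([.31,-.36,.2],-80)
move([.47,-.191,.15],-85)"
```

```text
shift [-0.4759 -0.8026  0.0192] turn [-0.      0.0005  0.0319] t 0.15 pos [ 0.1492 -0.529   0.2046] yaw -74.26 F [-0.08 -1.11  1.14]
shift [-0.9525 -1.6019  0.2202] turn [-0.      0.0005  0.0597] t 0.15 pos [ 0.1492 -0.529   0.2046] yaw -74.26 F [-0.08 -1.11  1.14]
```

>>> {"name": "servo_tool", "arguments": {
  "targets": "0 -0.476 -0.803 0.05 0 0.0005 0.032;0 -0.476 -0.803 0.05 0 0.0005 0.032;0 -0.476 -0.803 0.05 0 0.0005 0.032;0 -0.476 -0.803 0.05 0 0.0005 0.032;0 -0.476 -0.803 0.05 0 0.0005 0.032;0 -0.476 -0.803 0.05 0 0.0005 0.032"
}}

```text
time: 0.65
tool_pos: [0.312, -0.3573, 0.1926]
ee_rot: [-3.141, -0.0, -1.394]
wrist_force: [-0.3, -2.0, 0.9]
width: 0.0574
```

```bash
python3 -c "
from h import *
move([.46,-.191,.15],-85)"
```

```text
shift [-0.5507 -0.6996  0.1708] turn [-0.0003 -0.      0.0284] t 0.65 pos [ 0.312  -0.3573  0.1926] yaw -79.88 F [-0.26 -2.02  0.85]
```

>>> {"name": "servo_tool", "arguments": {
  "targets": "0 -0.551 -0.7 0.17 0 0 0.028;0 -0.551 -0.7 0.17 0 0 0.028;0 -0.551 -0.7 0.17 0 0 0.028;0 -0.551 -0.7 0.17 0 0 0.028;0 -0.551 -0.7 0.17 0 0 0.028;0 -0.551 -0.7 0.17 0 0 0.028;0 -0.551 -0.7 0.17 0 0 0.028;0 -0.551 -0.7 0.17 0 0 0.028"
}}

```text
time: 1.32
tool_pos: [0.4585, -0.1937, 0.1496]
ee_rot: [3.14, -0.001, -1.482]
wrist_force: [-0.7, -0.9, 0.5]
width: 0.0042
```

```bash
cat > look.py <<'E'
import sys
from h import *
from bench import get_obs, vision
n=sys.argv[1]
o=get_obs();s=vision.snapshot("wrist");s["obs"]=o
pickle.dump(s,open(n+".pkl","wb"));cv2.imwrite(f"pics/{n}.png",cv2.resize(s["image"][:,:,::-1],None,fx=1.42,fy=1.42,interpolation=cv2.INTER_CUBIC))
print(o["time"],o["tool_pos"],o["ee_rot"],o["wrist_force"],o["width"])
E
python3 look.py w1
```

```text
1.3167 [ 0.45849789 -0.19374358  0.1496035 ] [ 3.13998462e+00 -1.38169296e-03 -1.48209827e+00] [-0.7226823  -0.93110346  0.5178004 ] 0.0042155988948501125
```

View pics/w1.png

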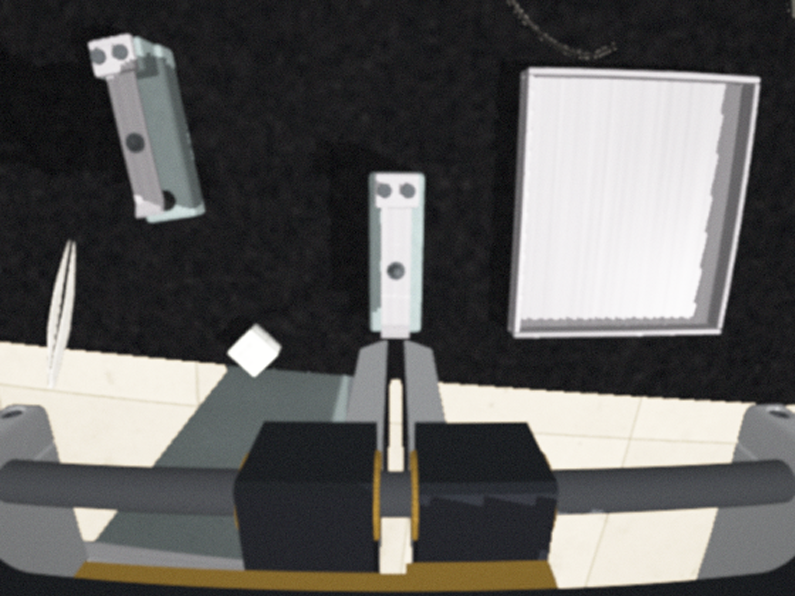

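```bash
cat > m.py <<'E'
from h import *
def wp(n,pts,k=1.42):
    s=pickle.load(open(n+".pkl","rb"));T=Ttool(s["obs"])@s["T_tool_cam"]
    return [ray_pt(s,((u+.5)/k-.5,(v+.5)/k-.5),z,T)[:2] for u,v,z in pts]
def clip(n,ri,sc,zo=0,k=1.42):
    r,c=wp(n,[(*ri,.0466+zo),(*sc,.051+zo)],k);d=c-r
    print(r.round(4),np.degrees(np.arctan2(d[1],d[0])).round(1),np.linalg.norm(d).round(4))
E
python3 - <<'E'
from m import *
clip("w1",(396,270),(396,190)); clip("w1",(135,142),(108,53))
for p in wp("w1",[(525,70,.018),(759,80,.018),(720,332,.018),(513,336,.018)]): print(p.round(4))
move([.4732,-.191,.075],-85)
E
```

```text
[ 0.4751 -0.1947] 5.1 0.049
[ 0.5397 -0.0329] 14.8 0.0504
[ 0.6036 -0.2642]
[ 0.6189 -0.4223]
[ 0.4436 -0.4396]
[ 0.4279 -0.2831]
shift [-0.0101 -0.0611  0.3002] turn [ 0.0003 -0.0006 -0.0001] t 1.37 pos [ 0.4582 -0.1947  0.1501] yaw -85.03 F [-0.19  0.47 -0.3 ]
```

>>> {"name": "servo_tool", "arguments": {
  "targets": "0 -0.008 -0.067 0.3 0 -0.0005 0;0 -0.008 -0.067 0.3 0 -0.0005 0;0 -0.008 -0.067 0.3 0 -0.0005 0;0 -0.008 -0.067 0.3 0 -0.0005 0;0 -0.008 -0.067 0.3 0 -0.0005 0;0 -0.008 -0.067 0.3 0 -0.0005 0"
}}

```text
time: 1.87
tool_pos: [0.4763, -0.1928, 0.0783]
ee_rot: [-3.137, -0.003, -1.486]
wrist_force: [0.7, -0.2, -0.1]
width: 0.0001
```

```bash
python3 look.py w2
```

```text
1.8667 [ 0.47625155 -0.19275848  0.07825177] [-3.13738338e+00 -2.96659826e-03 -1.48583727e+00] [ 0.65278526 -0.21490266 -0.13430318] 0.00010991973988108418
```

View pics/w2.png

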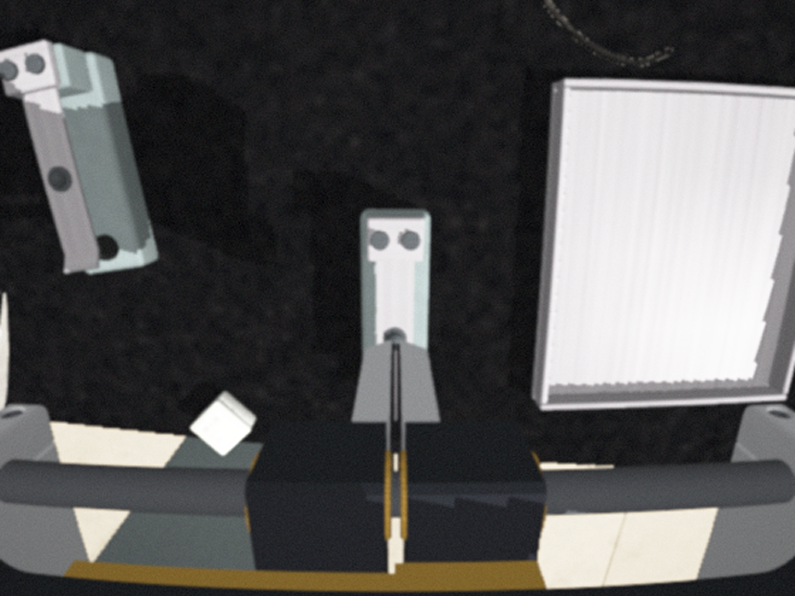

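```bash
python3 - <<'E'
from m import *
print(wp("w2",[(395,327,.0466),(394,239,.051)]))
move([.4755,-.193,.05],-85)
E
```

```text
[array([ 0.48134598, -0.19407448]), array([ 0.52428918, -0.18996502])]
shift [0.001  0.0039 0.1129] turn [-0.0014 -0.001  -0.0006] t 1.92 pos [ 0.4763 -0.1926  0.0782] yaw -85.12 F [ 0.67 -0.09  0.3 ]
```

>>> {"name": "servo_tool", "arguments": {
  "targets": "0 0 0 0.06 -0.0014 -0.001 0;0 0 0 0.1 -0.0014 -0.001 0;0 0 0 0.1 -0.0014 -0.001 0;0 0 0 0.1 -0.0014 -0.001 0;0 0 0 0.1 -0.0014 -0.001 0"
}}

```text
time: 2.33
tool_pos: [0.475, -0.191, 0.0499]
ee_rot: [3.137, 0.003, -1.484]
wrist_force: [0.2, -0.1, 0.6]
width: 0.0009
```

```bash
cat > st.py <<'E'
from bench import get_obs
o=get_obs();print(round(o["time"],3),(o["tool_pos"]*1000).round(2),o["ee_rot"].round(4),o["wrist_force"].round(2),o["joint_torque"].round(2))
E
python3 st.py
```

```text
2.333 [ 475.   -190.96   49.91] [ 3.1367  0.0035 -1.4844] [ 0.21 -0.15  0.6 ] [-2.000e-02 -3.166e+01 -2.764e+01  5.000e-02 -1.000e-02 -0.000e+00]
```

>>> {"name": "servo_tool", "arguments": {
  "targets": "0 0 0 0 0.0014 0.001 0;0 0 0 0 0.0014 0.001 0;0 0 0 0 0.0014 0.001 0"
}}

```text
time: 2.58
tool_pos: [0.4754, -0.1912, 0.0507]
ee_rot: [-3.141, -0.001, -1.484]
wrist_force: [-0.1, -1.0, -0.6]
width: 0.0004
```

```bash
python3 st.py
```

```text
2.583 [ 475.4  -191.16   50.67] [-3.1407e+00 -5.0000e-04 -1.4844e+00] [-0.08 -0.95 -0.61] [  0.   -31.76 -27.99   0.05  -0.06   0.  ]
```

>>> {"name": "servo_tool", "arguments": {
  "targets": "0 0 0 0.002 0 0 0;0 0 0 0.002 0 0 0"
}}

```text
time: 2.75
tool_pos: [0.4753, -0.1912, 0.0499]
ee_rot: [-3.141, -0.0, -1.484]
wrist_force: [0.0, 0.2, 0.2]
width: 0.0005
```

```bash
python3 st.py
```

```text
2.75 [ 475.3  -191.16   49.92] [-3.1411e+00 -3.0000e-04 -1.4844e+00] [0.01 0.16 0.23] [ 1.000e-02 -3.192e+01 -2.813e+01  5.000e-02 -7.000e-02  0.000e+00]
```

>>> {"name": "servo_tool", "arguments": {
  "targets": "0 0.004 0 0.002 0 0 0;0 0.004 0 0.004 0 0 0;0 0.004 0 0.006 0 0 0;0 0.004 0 0.008 0 0 0;0 0.004 0 0.008 0 0 0"
}}

```text
time: 3.17
tool_pos: [0.4752, -0.1921, 0.0476]
ee_rot: [3.141, 0.0, -1.485]
wrist_force: [0.1, -0.3, -0.8]
width: 0.0004
```

```bash
python3 st.py; python3 look.py w3; python3 - <<'E'
import cv2
a=cv2.imread("pics/w3.png")[200:480,250:550]
cv2.imwrite("pics/w3c.png",cv2.resize(a,None,fx=2,fy=2))
E
```

```text
3.167 [ 475.17 -192.09   47.55] [ 3.1415e+00  1.0000e-04 -1.4846e+00] [ 0.13 -0.34 -0.82] [-1.000e-02 -3.196e+01 -2.805e+01  5.000e-02 -7.000e-02  0.000e+00]
3.1667 [ 0.47516579 -0.19208529  0.04755431] [ 3.14146790e+00  1.10240952e-04 -1.48455549e+00] [ 0.13009718 -0.34014754 -0.82250085] 0.00035875984837523654
```

View pics/w3c.png

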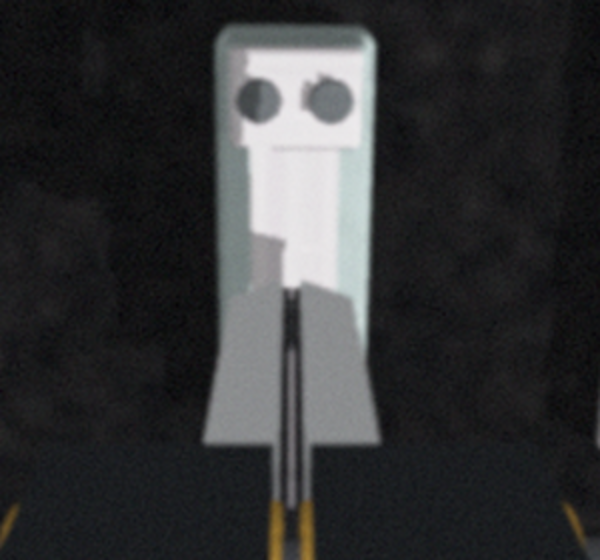

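>>> {"name": "servo_tool", "arguments": {
  "targets": "0 0 0 0.001 0 0 0;0 0 0 0.002 0 0 0;0 0 0 0.003 0 0 0;0 0 0 0.004 0 0 0;0 0 0 0.004 0 0 0"
}}

```text
time: 3.63
tool_pos: [0.4753, -0.1921, 0.0468]
ee_rot: [-3.141, -0.0, -1.484]
wrist_force: [0.4, -0.4, 0.4]
width: 0.0001
```

>>> {"name": "servo_tool", "arguments": {
  "targets": "0 0 0 0.001 0 0 0;0 0 0 0.002 0 0 0;0 0 0 0.003 0 0 0;0 0 0 0.004 0 0 0;0 0 0 0.004 0 0 0"
}}

```text
time: 4.05
tool_pos: [0.4753, -0.1921, 0.046]
ee_rot: [-3.141, -0.0, -1.484]
wrist_force: [-1.1, -0.5, 1.4]
width: 0.0007
```

```bash
python3 st.py
```

```text
4.05 [ 475.3  -192.15   45.98] [-3.1413e+00 -2.0000e-04 -1.4844e+00] [-1.14 -0.54  1.43] [  0.05 -31.08 -27.45   0.11  -0.28  -0.  ]
```

>>> {"name": "servo_tool", "arguments": {
  "targets": "0 0 0 0.001 0 0 0;0 0 0 0.002 0 0 0;0 0 0 0.003 0 0 0;0 0 0 0.004 0 0 0;0 0 0 0.004 0 0 0"
}}

```text
time: 4.47
tool_pos: [0.4753, -0.1922, 0.0451]
ee_rot: [-3.141, -0.0, -1.485]
wrist_force: [-1.7, 1.4, 2.8]
width: 0.0006
```

```bash
python3 st.py
```

```text
4.467 [ 475.26 -192.2    45.05] [-3.1414e+00 -3.0000e-04 -1.4845e+00] [-1.74  1.39  2.84] [  0.17 -30.06 -26.91   0.23  -0.62  -0.  ]
```

>>> {"name": "servo_tool", "arguments": {
  "targets": "0 0 0 0.001 0 0 0;0 0 0 0.002 0 0 0;0 0 0 0.003 0 0 0;0 0 0 0.003 0 0 0;0 0 0 0.003 0 0 0"
}}

```text
time: 4.88
tool_pos: [0.4753, -0.1922, 0.0444]
ee_rot: [-3.141, -0.0, -1.485]
wrist_force: [-3.2, 1.0, 5.1]
width: 0.0004
```

```bash
python3 st.py
```

```text
4.883 [ 475.27 -192.22   44.43] [-3.1414e+00 -3.0000e-04 -1.4845e+00] [-3.19  1.02  5.07] [  0.24 -29.36 -26.56   0.31  -0.87  -0.  ]
```

>>> {"name": "servo_tool", "arguments": {
  "targets": "0 0 0 0.001 0 0 0;0 0 0 0.001 0 0 0;0 0 0 0.001 0 0 0;0 0 0 0.001 0 0 0"
}}

```text
time: 5.22
tool_pos: [0.4753, -0.1922, 0.0443]
ee_rot: [-3.141, -0.0, -1.484]
wrist_force: [-2.5, 0.7, 5.5]
width: 0.0004
```

>>> {"name": "servo_tool", "arguments": {
  "targets": "0 0 0 0 0 0 0;0 0 0 0 0 0 0;0 0 0 0 0 0 0;0 0 0 0 0 0 0;0 0 0 0 0 0 0"
}}

```text
time: 5.63
tool_pos: [0.4752, -0.1923, 0.0443]
ee_rot: [-3.141, -0.0, -1.484]
wrist_force: [-2.9, -0.5, 6.0]
width: 0.0002
```

>>> {"name": "servo_tool", "arguments": {
  "targets": "0 0 0 0 0 0 0;0 0 0 0 0 0 0;0 0 0 0 0 0 0;0 0 0 0 0 0 0"
}}

```text
time: 5.97
tool_pos: [0.4753, -0.1922, 0.0443]
ee_rot: [-3.141, -0.0, -1.484]
wrist_force: [-2.2, 0.1, 6.7]
width: 0.0001
```

```bash
python3 st.py
```

```text
5.967 [ 475.27 -192.22   44.27] [-3.1414e+00 -4.0000e-04 -1.4845e+00] [-2.18  0.13  6.7 ] [  0.25 -29.2  -26.48   0.32  -0.93  -0.  ]
```

```bash
python3 - <<'E'
from m import *
move([.53,-.03,.105],-77)
E
```

```text
shift [-0.6275 -0.2741 -0.2431] turn [-0.0001 -0.0001 -0.0447] t 5.97 pos [ 0.4753 -0.1922  0.0443] yaw -85.05 F [-2.18  0.13  6.7 ]
```

>>> {"name": "servo_tool", "arguments": {
  "targets": "0 0 0 -0.1 0 0 0;0 0 0 -0.2 0 0 0;0 0 0 -0.24 0 0 0;0 -0.63 -0.274 -0.24 0 0 -0.0447;0 -0.63 -0.274 -0.24 0 0 -0.0447;0 -0.63 -0.274 -0.24 0 0 -0.0447;0 -0.63 -0.274 -0.24 0 0 -0.0447;0 -0.63 -0.274 -0.24 0 0 -0.0447;0 -0.63 -0.274 -0.24 0 0 -0.0447;0 -0.63 -0.274 -0.24 0 0 -0.0447"
}}

```text
time: 6.8
tool_pos: [0.5296, -0.0294, 0.1029]
ee_rot: [3.14, -0.0, -1.343]
wrist_force: [0.2, -0.4, 0.1]
width: 0.0005
```

```bash
python3 look.py w4; python3 st.py
```

```text
6.8 [ 0.52959609 -0.02941292  0.10286735] [ 3.14040793e+00 -4.00897917e-04 -1.34297558e+00] [ 0.15258363 -0.4393975   0.07620765] 0.0005068796574235077
6.85 [529.51 -30.2  103.06] [ 3.1406e+00 -5.0000e-04 -1.3446e+00] [-0.39 -0.91  0.49] [  0.79 -32.87 -29.22   0.1   -0.07  -0.  ]
```

View pics/w4.png

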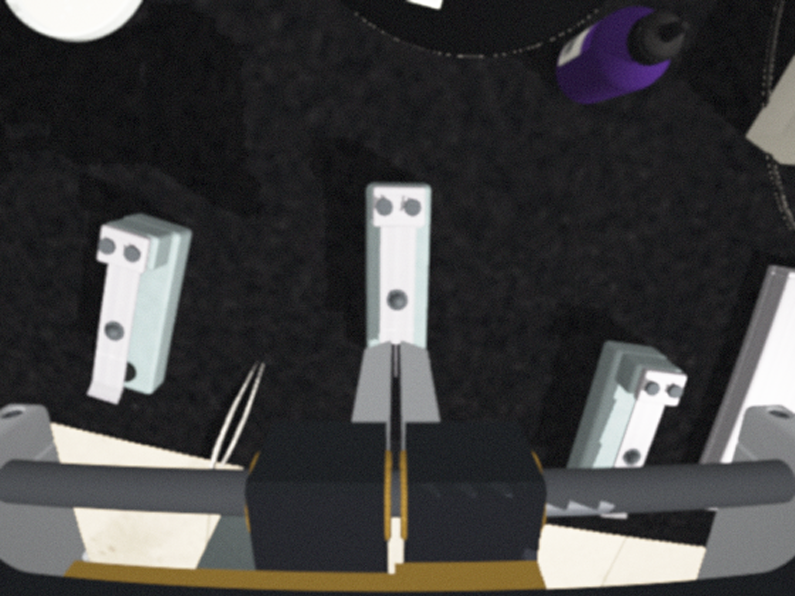

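```bash
python3 - <<'E'
from m import *
clip("w4",(397,299),(398.5,206))
clip("w4",(114,330),(119.5,250))
move([.5396,-.030,.0490],-77)
E
```

```text
[ 0.5412 -0.0296] 12.3 0.0488
[0.4883 0.1192] -3.3 0.0476
shift [ 0.0082 -0.0397  0.2162] turn [ 0.0003 -0.0002 -0.0002] t 6.85 pos [ 0.5295 -0.0302  0.1031] yaw -77.04 F [-0.39 -0.91  0.49]
```

>>> {"name": "servo_tool", "arguments": {
  "targets": "0 0 -0.0435 0.1 0 0 0;0 0 -0.0435 0.16 0 0 0;0 0 -0.0435 0.2 0 0 0;0 0 -0.0435 0.212 0 0 0;0 0 -0.0435 0.216 0 0 0;0 0 -0.0435 0.216 0 0 0;0 0 -0.0435 0.216 0 0 0"
}}

```text
time: 7.43
tool_pos: [0.5412, -0.0275, 0.0509]
ee_rot: [-3.14, -0.001, -1.345]
wrist_force: [-0.6, 0.2, 0.7]
width: 0.0003
```

```bash
python3 st.py; python3 look.py w5; python3 - <<'E'
import cv2
a=cv2.imread("pics/w5.png")[200:480,250:550]
cv2.imwrite("pics/w5c.png",cv2.resize(a,None,fx=2,fy=2))
E
```

```text
7.433 [541.17 -27.47  50.93] [-3.1396e+00 -9.0000e-04 -1.3448e+00] [-0.64  0.2   0.67] [-1.000e-01 -3.411e+01 -2.776e+01  3.000e-02 -6.000e-02 -0.000e+00]
7.4333 [ 0.54117353 -0.02746587  0.05092572] [-3.13956551e+00 -9.19498963e-04 -1.34483813e+00] [-0.63632295  0.19895804  0.67317945] 0.0002827558997530794
```

View pics/w5c.png

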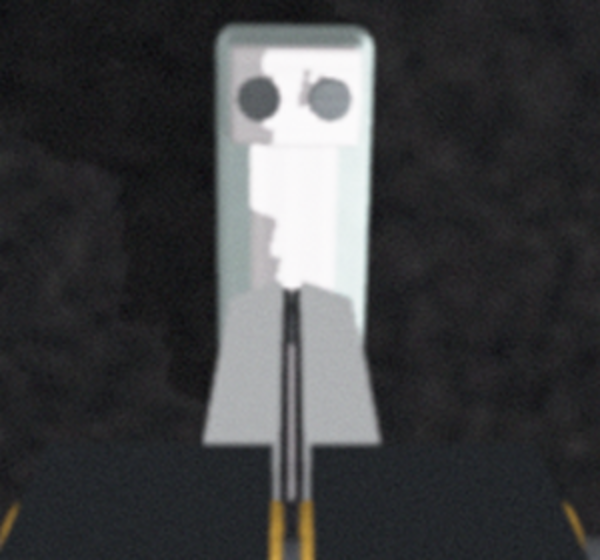

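>>> {"name": "servo_tool", "arguments": {
  "targets": "0 0 0 0.002 0 0 0;0 0 0 0.004 0 0 0;0 0 0 0.006 0 0 0;0 0 0 0.008 0 0 0;0 0 0 0.008 0 0 0;0 0 0 0.008 0 0 0"
}}

```text
time: 7.98
tool_pos: [0.5405, -0.0268, 0.0477]
ee_rot: [-3.142, -0.0, -1.344]
wrist_force: [-0.3, -0.0, 0.2]
width: 0.0005
```

```bash
python3 st.py
```

```text
7.983 [540.5  -26.8   47.72] [-3.1415e+00 -1.0000e-04 -1.3439e+00] [-0.26 -0.01  0.16] [ -0.   -34.63 -28.07   0.04  -0.06  -0.  ]
```

>>> {"name": "servo_tool", "arguments": {
  "targets": "0 0 0 0.002 0 0 0;0 0 0 0.004 0 0 0;0 0 0 0.006 0 0 0;0 0 0 0.008 0 0 0;0 0 0 0.008 0 0 0;0 0 0 0.008 0 0 0"
}}

```text
time: 8.48
tool_pos: [0.5405, -0.0269, 0.0458]
ee_rot: [-3.141, -0.0, -1.344]
wrist_force: [-0.4, -0.6, 0.8]
width: 0.0002
```

```bash
python3 st.py
```

```text
8.483 [540.55 -26.87  45.85] [-3.1414e+00 -1.0000e-04 -1.3441e+00] [-0.39 -0.62  0.78] [  0.   -34.23 -27.82   0.05  -0.17  -0.  ]
```

>>> {"name": "servo_tool", "arguments": {
  "targets": "0 0 0 0.001 0 0 0;0 0 0 0.002 0 0 0;0 0 0 0.003 0 0 0;0 0 0 0.004 0 0 0;0 0 0 0.004 0 0 0"
}}

```text
time: 8.9
tool_pos: [0.5405, -0.0269, 0.0448]
ee_rot: [-3.141, -0.0, -1.344]
wrist_force: [-1.3, 0.0, 1.5]
width: 0.0003
```

```bash
python3 st.py
```

```text
8.9 [540.5  -26.9   44.83] [-3.1415e+00 -1.0000e-04 -1.3441e+00] [-1.28  0.03  1.52] [  0.06 -33.85 -27.68   0.11  -0.35  -0.  ]
```

>>> {"name": "servo_tool", "arguments": {
  "targets": "0 0 0 0.002 0 0 0;0 0 0 0.004 0 0 0;0 0 0 0.006 0 0 0;0 0 0 0.008 0 0 0;0 0 0 0.008 0 0 0"
}}

```text
time: 9.32
tool_pos: [0.5404, -0.0269, 0.0429]
ee_rot: [3.142, -0.0, -1.344]
wrist_force: [-1.7, -0.1, 4.2]
width: 0.0006
```

```bash
python3 st.py
```

```text
9.317 [540.43 -26.91  42.88] [ 3.1415e+00 -2.0000e-04 -1.3441e+00] [-1.72 -0.12  4.18] [  0.17 -33.02 -27.37   0.22  -0.73  -0.  ]
```

>>> {"name": "servo_tool", "arguments": {
  "targets": "0 0 0 0.002 0 0 0;0 0 0 0.004 0 0 0;0 0 0 0.006 0 0 0;0 0 0 0.006 0 0 0;0 0 0 0.006 0 0 0"
}}

```text
time: 9.73
tool_pos: [0.5404, -0.0269, 0.0414]
ee_rot: [3.142, -0.0, -1.344]
wrist_force: [-3.4, 0.5, 4.4]
width: 0.0002
```

```bash
python3 st.py
```

```text
9.733 [540.45 -26.92  41.41] [ 3.1416e+00 -2.0000e-04 -1.3441e+00] [-3.45  0.46  4.42] [  0.29 -32.41 -27.24   0.33  -1.07  -0.  ]
```

>>> {"name": "servo_tool", "arguments": {
  "targets": "0 0 0 0.002 0 0 0;0 0 0 0.004 0 0 0;0 0 0 0.004 0 0 0;0 0 0 0.004 0 0 0"
}}

```text
time: 10.07
tool_pos: [0.5405, -0.0269, 0.0405]
ee_rot: [3.142, -0.0, -1.344]
wrist_force: [-3.0, -1.2, 5.7]
width: 0.0003
```

>>> {"name": "servo_tool", "arguments": {
  "targets": "0 0 0 0 0 0 0;0 0 0 0 0 0 0;0 0 0 0 0 0 0;0 0 0 0 0 0 0;0 0 0 0 0 0 0"
}}

```text
time: 10.48
tool_pos: [0.5405, -0.0269, 0.0405]
ee_rot: [-3.142, -0.0, -1.344]
wrist_force: [-3.5, -0.4, 5.6]
width: 0.0005
```

>>> {"name": "servo_tool", "arguments": {
  "targets": "0 0 0 0 0 0 0;0 0 0 0 0 0 0;0 0 0 0 0 0 0;0 0 0 0 0 0 0;0 0 0 0 0 0 0;0 0 0 0 0 0 0"
}}

```text
time: 10.98
tool_pos: [0.5404, -0.0269, 0.0405]
ee_rot: [3.142, -0.0, -1.344]
wrist_force: [-3.3, -0.2, 5.4]
width: 0.0004
```

```bash
python3 st.py
```

```text
10.983 [540.43 -26.94  40.52] [ 3.1416e+00 -2.0000e-04 -1.3441e+00] [-3.25 -0.17  5.38] [  0.3  -32.08 -27.08   0.35  -1.19  -0.  ]
```

>>> {"name": "servo_tool", "arguments": {
  "targets": "0 0 0 -0.06 0 0 0;0 0 0 -0.14 0 0 0;0.65 0 -0.036 -0.2 0 0 0;0.65 0 -0.036 -0.2 0 0 0;0.65 0 -0.036 -0.2 0 0 0;0.65 0 -0.036 -0.2 0 0 0;0.65 0 -0.036 -0.2 0 0 0;0.65 0 -0.036 -0.2 0 0 0"
}}

```text
time: 11.65
tool_pos: [0.5482, -0.0247, 0.0886]
ee_rot: [3.139, 0.001, -1.344]
wrist_force: [0.6, -0.1, -0.0]
width: 0.0371
```

```bash
python3 look.py w6; python3 st.py
```

```text
11.65 [ 0.54822364 -0.02472633  0.08860274] [ 3.13920192e+00  9.51684009e-04 -1.34413274e+00] [ 0.63502139 -0.11016735 -0.04066479] 0.037093037192472804
11.7 [548.41 -24.76  88.88] [ 3.1396e+00  8.0000e-04 -1.3441e+00] [-0.54 -0.58 -0.06] [ 1.000e-02 -3.490e+01 -2.896e+01  4.000e-02 -6.000e-02 -0.000e+00]
```

View pics/w6.png

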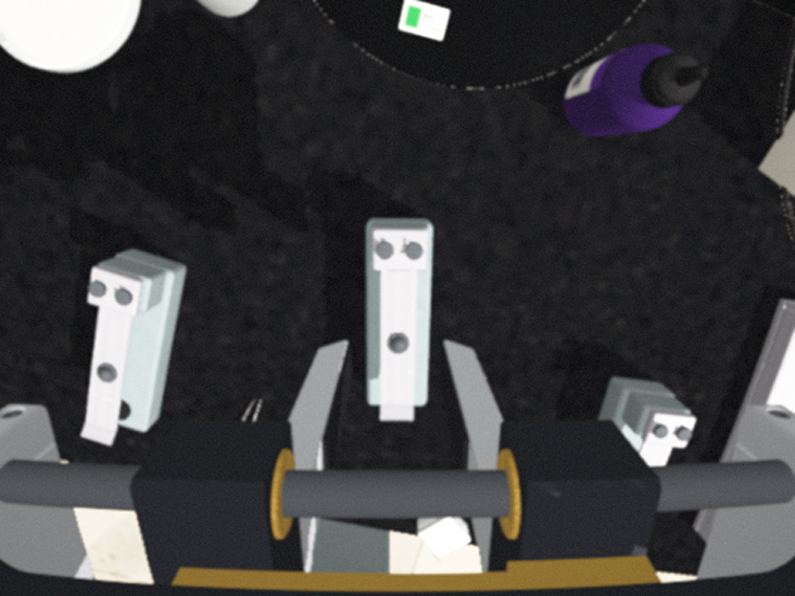

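>>> {"name": "servo_tool", "arguments": {
  "targets": "0.65 0.003 0 0 0 0 0;0.65 0.003 0 0 0 0 0;0.65 0.003 0 0 0 0 0;0.65 0.003 0 0.08 0 0 0;0.65 0.003 0 0.16 0 0 0;0.65 0.003 0 0.24 0 0 0;0.65 0.003 0 0.28 0 0 0;0.65 0.003 0 0.3 0 0 0;0.65 0.003 0 0.31 0 0 0;0.65 0.003 0 0.31 0 0 0;0.65 0.003 0 0.31 0 0 0"
}}

```text
time: 12.62
tool_pos: [0.5504, -0.0257, 0.0139]
ee_rot: [-3.139, -0.001, -1.344]
wrist_force: [0.5, -0.3, -0.1]
width: 0.061
```

```bash
python3 look.py w7; python3 st.py
```

```text
12.6167 [ 0.55040599 -0.02571674  0.01393305] [-3.13947196e+00 -8.48596867e-04 -1.34407712e+00] [ 0.53454828 -0.26481659 -0.07971768] 0.06103740932350604
12.667 [550.53 -25.7   14.11] [-3.1391e+00 -1.0000e-03 -1.3440e+00] [-0.32  0.91 -0.28] [ -0.   -35.59 -26.95   0.04  -0.06  -0.  ]
```

View pics/w7.png

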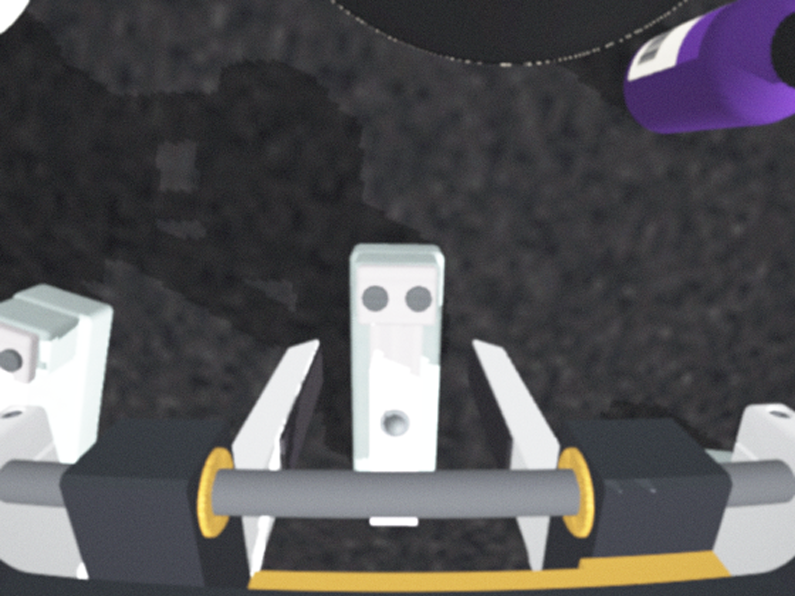

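>>> {"name": "servo_tool", "arguments": {
  "targets": "0.65 0 0 0.01 0 0 0;0.65 0 0 0.02 0 0 0;0.65 0 0 0.03 0 0 0;0.65 0 0 0.033 0 0 0;0.65 0 0 0.033 0 0 0;0.65 0 0 0.033 0 0 0"
}}

```text
time: 13.17
tool_pos: [0.5494, -0.0255, 0.0044]
ee_rot: [3.142, -0.0, -1.344]
wrist_force: [0.9, 0.4, 0.2]
width: 0.0614
```

```bash
python3 st.py
```

```text
13.167 [549.4  -25.54   4.4 ] [ 3.1416 -0.     -1.3441] [0.86 0.36 0.18] [  0.   -36.03 -26.9    0.04  -0.06  -0.  ]
```

Close the gripper.

>>> {"name": "servo_tool", "arguments": {
  "targets": "0 0 0 0 0 0 0;0 0 0 0 0 0 0;0 0 0 0 0 0 0;0 0 0 0 0 0 0;0 0 0 0 0 0 0;0 0 0 0 0 0 0;0 0 0 0 0 0 0;0 0 0 0 0 0 0"
}}

```text
time: 13.83
tool_pos: [0.5496, -0.0256, 0.0046]
ee_rot: [-3.141, -0.0, -1.344]
wrist_force: [0.1, -0.1, 0.5]
width: 0.0359
```

```bash
python3 st.py; python3 - <<'E'
from m import *
move([.36,-.17,.13],-85)
E
```

```text
13.833 [549.57 -25.61   4.62] [-3.1412e+00 -2.0000e-04 -1.3440e+00] [ 0.15 -0.11  0.51] [  0.04 -35.93 -26.82   0.1   -0.04   0.04]
shift [ 0.3924  0.8685 -0.5017] turn [-0.0001 -0.0001  0.0444] t 13.83 pos [ 0.5496 -0.0256  0.0046] yaw -77.01 F [ 0.15 -0.11  0.51]
```

```bash
python3 - <<'E'
from m import *
s=pickle.load(open("top0.pkl","rb"))
print(ray_pt(s,(326,158),.09),ray_pt(s,(377,153),.03), ray_pt(s,(388,138),.08))
move([.527,-.35,.11],-84.5)
E
```

```text
[ 0.6803144  -0.10074701  0.09      ] [ 0.71128276 -0.2433378   0.03      ] [ 0.73867353 -0.25907271  0.08      ]
shift [ 1.2441  0.3796 -0.4214] turn [-0.0001 -0.0001  0.0416] t 13.83 pos [ 0.5496 -0.0256  0.0046] yaw -77.01 F [ 0.15 -0.11  0.51]
```

>>> {"name": "servo_tool", "arguments": {
  "targets": "0 0 0 -0.04 0 0 0;0 0 0 -0.12 0 0 0;0 0 0 -0.22 0 0 0;0 0 0 -0.32 0 0 0;0 0 0 -0.4 0 0 0;0 0 0 -0.44 0 0 0;0 0 0 -0.44 0 0 0"
}}

```text
time: 14.42
tool_pos: [0.5511, -0.0258, 0.1177]
ee_rot: [-3.136, -0.002, -1.344]
wrist_force: [0.4, 0.2, -3.5]
width: 0.0355
```

```bash
python3 look.py w8; python3 st.py;  python3 - <<'E'
from m import *
move([.515,-.35,.115],-84.3)
E
```

```text
14.4167 [ 0.55111048 -0.02577217  0.11774195] [-3.13612620e+00 -2.12313410e-03 -1.34411827e+00] [ 0.35791549  0.20290363 -3.49251505] 0.035548163779134154
14.467 [549.97 -25.61 115.48] [-3.1395e+00 -8.0000e-04 -1.3441e+00] [-0.1  -0.32 -2.91] [ 2.000e-02 -3.731e+01 -3.182e+01  5.000e-02 -4.000e-02  0.000e+00]
shift [1.2329 0.428  0.002 ] turn [-0.0007 -0.0002  0.0405] t 14.47 pos [ 0.55   -0.0256  0.1155] yaw -77.01 F [-0.1  -0.32 -2.91]
```

View pics/w8.png

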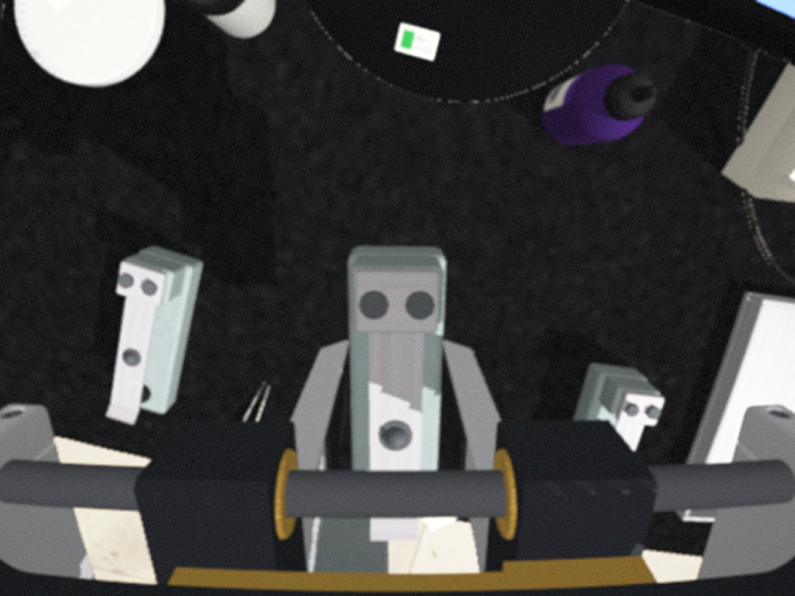

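>>> {"name": "servo_tool", "arguments": {
  "targets": "0 0.06 0.02 0 0 0 0.004;0 0.15 0.05 0 0 0 0.008;0 0.26 0.09 0 0 0 0.012;0 0.38 0.13 0 0 0 0.018;0 0.5 0.17 0 0 0 0.024;0 0.62 0.21 0 0 0 0.03;0 0.72 0.24 0 0 0 0.035;0 0.82 0.27 0 0 0 0.04;0 0.9 0.3 0 0 0 0.04;0 0.95 0.32 0 0 0 0.04;0 0.95 0.32 0 0 0 0.04"
}}

```text
time: 15.38
tool_pos: [0.5232, -0.2769, 0.112]
ee_rot: [3.138, 0.002, -1.473]
wrist_force: [-0.6, 0.6, -3.9]
width: 0.0357
```

```bash
python3 st.py;  python3 - <<'E'
from m import *
move([.527,-.350,.115],-84)
E
```

```text
15.383 [ 523.2  -276.94  112.04] [ 3.1381e+00  1.5000e-03 -1.4731e+00] [-0.55  0.61 -3.87] [ -0.67 -40.33 -30.99  -0.06  -0.06  -0.15]
shift [ 0.2923  0.0134 -0.0122] turn [ 0.0011  0.0005 -0.0022] t 15.38 pos [ 0.5232 -0.2769  0.112 ] yaw -84.4 F [-0.55  0.61 -3.87]
```

>>> {"name": "servo_tool", "arguments": {
  "targets": "0 0.1 0 0 0 0 0;0 0.2 0.01 0 0 0 0;0 0.27 0.01 0 0 0 0;0 0.292 0.013 0 0 0 0;0 0.292 0.013 0 0 0 0;0 0.292 0.013 0 0 0 0;0 0.292 0.013 0 0 0 0"
}}

```text
time: 15.97
tool_pos: [0.5291, -0.346, 0.1142]
ee_rot: [3.141, 0.002, -1.468]
wrist_force: [0.1, 0.3, -2.6]
width: 0.0354
```

```bash
python3 look.py w9; python3 st.py;  python3 - <<'E'
from m import *
from bench import vision
cv2.imwrite("pics/top1.png",cv2.resize(vision.snapshot("top")["image"][150:290,330:480,::-1],None,fx=4,fy=4))
E
```

```text
15.9667 [ 0.52913278 -0.34602472  0.11416154] [ 3.14134332e+00  1.60618109e-03 -1.46824535e+00] [ 0.09694363  0.34616613 -2.60435665] 0.03538056246298193
16.017 [ 529.21 -346.19  114.39] [-3.1416e+00  1.0000e-03 -1.4681e+00] [ 0.24 -0.25 -3.3 ] [-2.300e-01 -4.392e+01 -3.097e+01  5.000e-02 -4.000e-02  0.000e+00]
```

View pics/w9.png

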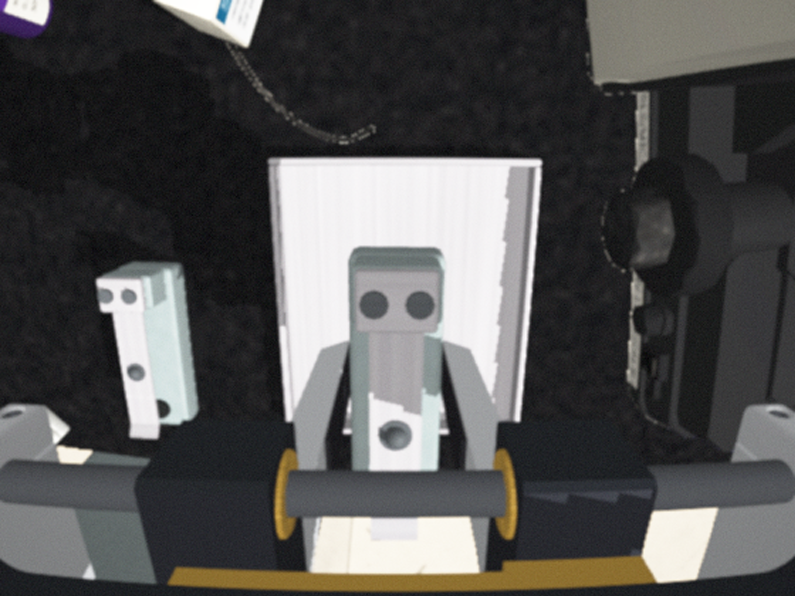

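View pics/top1.png

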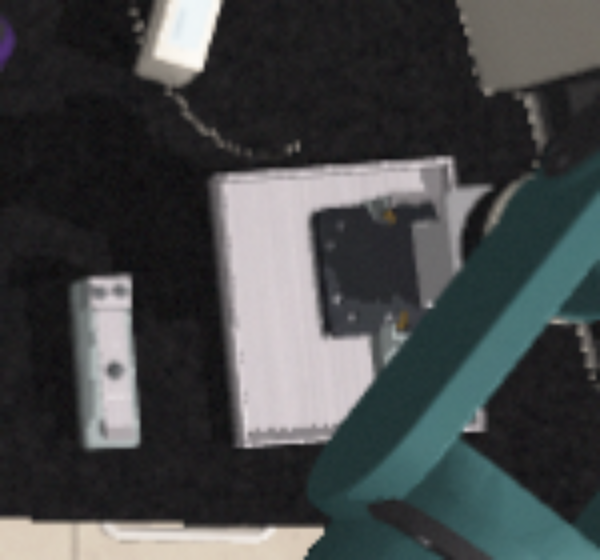

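```bash
python3 - <<'E'
from m import *
for p in wp("w9",[(270,162,.018),(541,160,.018),(602,225,.06),(602,225,.12),(590,80,.15),(590,80,.25),(635,330,.05),(635,330,0.)]): print(p.round(4))
move([.527,-.350,.010],-84)
E
python3 - <<'E'
import cv2
a=cv2.imread("pics/side0.png")
cv2.imwrite("pics/side0c.png",cv2.resize(a[20:240,240:460],None,fx=3,fy=2.7))
E
```

```text
[ 0.6035 -0.2676]
[ 0.6207 -0.4226]
[ 0.5912 -0.447 ]
[ 0.5959 -0.4194]
[ 0.6396 -0.3935]
[ 0.6186 -0.3559]
[ 0.5342 -0.4841]
[ 0.5187 -0.5138]
shift [0.0136 0.0104 0.4183] turn [-0.0001  0.0002 -0.0007] t 16.07 pos [ 0.5292 -0.3464  0.1146] yaw -84.12 F [-0.56  0.15 -1.8 ]
```

View pics/side0c.png

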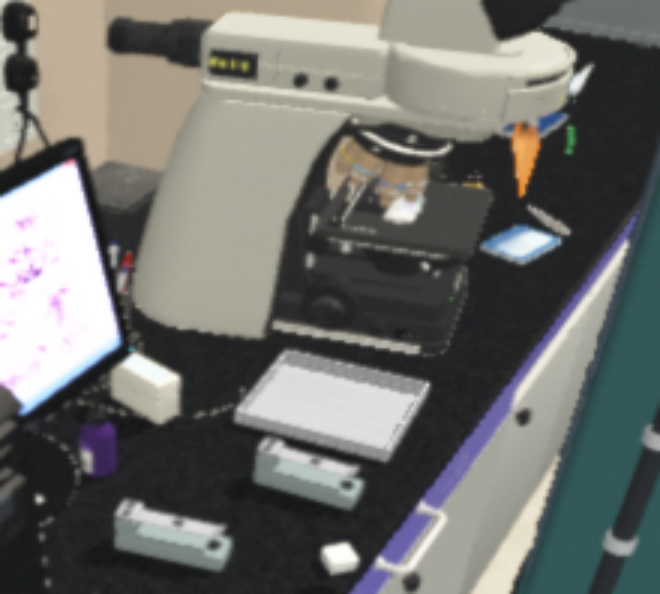

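>>> {"name": "servo_tool", "arguments": {
  "targets": "0 -0.058 0.01 0 0 0 0;0 -0.058 0.01 0 0 0 0;0 -0.058 0.01 0.06 0 0 0;0 -0.058 0.01 0.14 0 0 0;0 -0.058 0.01 0.22 0 0 0;0 -0.058 0.01 0.3 0 0 0;0 -0.058 0.01 0.35 0 0 0;0 -0.058 0.01 0.38 0 0 0;0 -0.058 0.01 0.4 0 0 0;0 -0.058 0.01 0.405 0 0 0;0 -0.058 0.01 0.405 0 0 0"
}}

```text
time: 16.98
tool_pos: [0.5256, -0.3341, 0.0139]
ee_rot: [-3.14, -0.001, -1.47]
wrist_force: [0.3, 0.0, -2.0]
width: 0.0357
```

```bash
python3 look.py w10; python3 st.py
```

```text
16.9833 [ 0.52559807 -0.33405998  0.0139414 ] [-3.14048923e+00 -8.67669089e-04 -1.46963502e+00] [ 0.28864618  0.03548743 -2.03454008] 0.03569533467765729
17.033 [ 525.81 -334.28   14.44] [-3.1399e+00 -1.5000e-03 -1.4697e+00] [ 0.06  0.13 -2.19] [ 1.000e-02 -4.369e+01 -2.860e+01  6.000e-02 -3.000e-02 -0.000e+00]
```

View pics/w10.png

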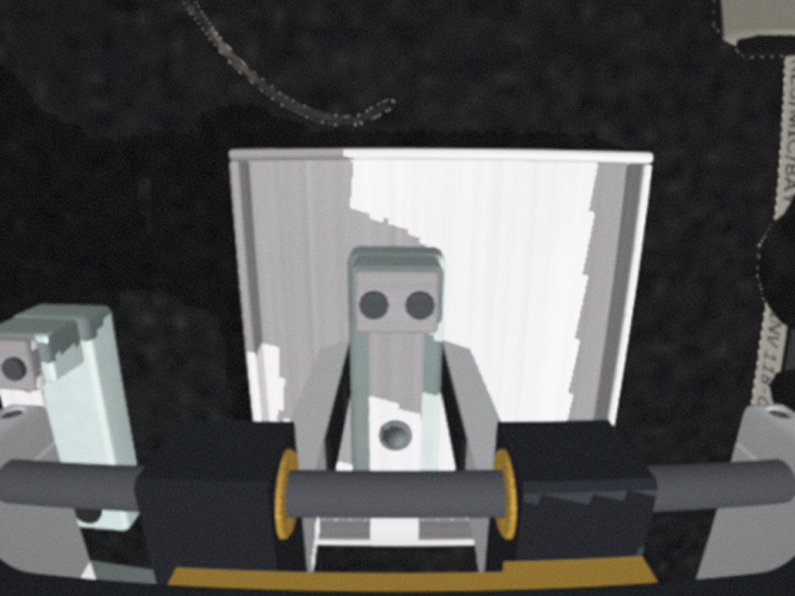

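>>> {"name": "servo_tool", "arguments": {
  "targets": "0 0 0 0.003 0 0 0;0 0 0 0.006 0 0 0;0 0 0 0.009 0 0 0;0 0 0 0.012 0 0 0;0 0 0 0.014 0 0 0;0 0 0 0.014 0 0 0;0 0 0 0.014 0 0 0"
}}

```text
time: 17.62
tool_pos: [0.5251, -0.3337, 0.0097]
ee_rot: [-3.141, 0.0, -1.47]
wrist_force: [1.4, 0.4, -2.9]
width: 0.0357
```

```bash
python3 st.py
```

```text
17.617 [ 525.08 -333.7     9.73] [-3.1415  0.     -1.4697] [ 1.37  0.38 -2.88] [-0.000e+00 -4.434e+01 -2.894e+01  6.000e-02 -4.000e-02  0.000e+00]
```

>>> {"name": "servo_tool", "arguments": {
  "targets": "0 0 0 0.001 0 0 0;0 0 0 0.002 0 0 0;0 0 0 0.003 0 0 0;0 0 0 0.004 0 0 0;0 0 0 0.004 0 0 0;0 0 0 0.004 0 0 0"
}}

```text
time: 18.12
tool_pos: [0.5251, -0.3337, 0.0088]
ee_rot: [-3.141, -0.0, -1.47]
wrist_force: [0.6, 1.1, -3.3]
width: 0.0357
```

```bash
python3 st.py
```

```text
18.117 [ 525.11 -333.72    8.77] [-3.1414 -0.     -1.4697] [ 0.62  1.11 -3.29] [-0.000e+00 -4.434e+01 -2.891e+01  6.000e-02 -4.000e-02  0.000e+00]
```

>>> {"name": "servo_tool", "arguments": {
  "targets": "0 0 0 0.001 0 0 0;0 0 0 0.002 0 0 0;0 0 0 0.002 0 0 0;0 0 0 0.002 0 0 0"
}}

```text
time: 18.45
tool_pos: [0.5252, -0.3338, 0.0086]
ee_rot: [-3.141, -0.0, -1.47]
wrist_force: [-1.0, 0.3, -1.5]
width: 0.0358
```

```bash
python3 st.py
```

```text
18.45 [ 525.16 -333.77    8.59] [-3.1413e+00 -2.0000e-04 -1.4697e+00] [-0.96  0.32 -1.54] [-4.000e-02 -4.328e+01 -2.846e+01  7.000e-02 -2.900e-01 -0.000e+00]
```

Contact at 8.6 mm, as expected. One more small step to seat it, then release.

>>> {"name": "servo_tool", "arguments": {
  "targets": "0 0 0 0.001 0 0 0;0 0 0 0.001 0 0 0;0 0 0 0.001 0 0 0"
}}

```text
time: 18.7
tool_pos: [0.5252, -0.3338, 0.0086]
ee_rot: [-3.141, -0.0, -1.47]
wrist_force: [-1.8, 1.5, 1.4]
width: 0.0357
```

```bash
python3 st.py
```

```text
18.7 [ 525.16 -333.77    8.58] [-3.1412e+00 -3.0000e-04 -1.4697e+00] [-1.78  1.54  1.4 ] [ -0.09 -41.82 -27.88   0.07  -0.69  -0.  ]
```

>>> {"name": "servo_tool", "arguments": {
  "targets": "0.54 0 0 0 0 0 0;0.54 0 0 0 0 0 0;0.54 0 0 0 0 0 0;0.54 0 0 0 0 0 0;0.54 0 0 0 0 0 0"
}}

```text
time: 19.12
tool_pos: [0.5252, -0.3339, 0.008]
ee_rot: [-3.141, -0.0, -1.47]
wrist_force: [-0.4, 0.1, -0.7]
width: 0.0503
```

```bash
python3 st.py
```

```text
19.117 [ 525.23 -333.86    8.03] [-3.1411e+00 -3.0000e-04 -1.4698e+00] [-0.38  0.14 -0.7 ] [  0.   -42.67 -27.64   0.06  -0.05   0.  ]
```

>>> {"name": "servo_tool", "arguments": {
  "targets": "0.54 0 0 -0.03 0 0 0;0.54 0 0 -0.1 0 0 0;0.54 0 0 -0.18 0 0 0;0.54 0 0 -0.26 0 0 0;0 0 0.06 -0.33 0 0 0;0 0 0.06 -0.33 0 0 0;0 0 0.06 -0.33 0 0 0;0 0 0.06 -0.33 0 0 0;0 0 0.06 -0.33 0 0 0;0 0 0.06 -0.33 0 0 0"
}}

```text
time: 19.95
tool_pos: [0.5097, -0.3346, 0.0887]
ee_rot: [3.14, 0.002, -1.47]
wrist_force: [0.5, -0.5, -0.4]
width: 0.0145
```

```bash
python3 look.py w11; python3 st.py
```

```text
19.95 [ 0.5097455  -0.33459113  0.08871545] [ 3.13976838e+00  2.12687135e-03 -1.46955224e+00] [ 0.5480188  -0.53743259 -0.37252786] 0.014508837815628067
20.0 [ 509.83 -334.66   88.91] [ 3.1400e+00  1.9000e-03 -1.4695e+00] [1.25 0.75 0.01] [-2.000e-02 -4.079e+01 -2.924e+01  6.000e-02 -3.000e-02  0.000e+00]
```

View pics/w11.png

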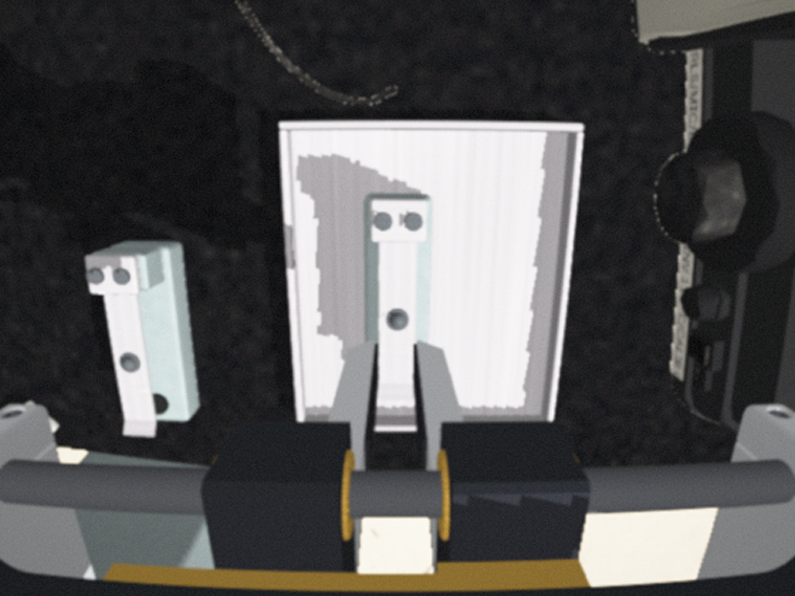

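```bash
python3 - <<'E'
from m import *
clip("w11",(397,319),(398,221),.004)
move([.5162,-.3342,.053],-84.2)
E
```

```text
[ 0.5166 -0.3365] 5.3 0.0486
shift [ 0.001  -0.0258  0.1436] turn [0.0005 0.0006 0.    ] t 20.0 pos [ 0.5098 -0.3347  0.0889] yaw -84.2 F [1.25 0.75 0.01]
```

>>> {"name": "servo_tool", "arguments": {
  "targets": "0 0.001 -0.026 0 0 0 0;0 0.001 -0.026 0 0 0 0;0 0.001 -0.026 0.05 0 0 0;0 0.001 -0.026 0.1 0 0 0;0 0.001 -0.026 0.125 0 0 0;0 0.001 -0.026 0.138 0 0 0;0 0.001 -0.026 0.142 0 0 0;0 0.001 -0.026 0.142 0 0 0;0 0.001 -0.026 0.142 0 0 0"
}}

```text
time: 20.75
tool_pos: [0.5168, -0.3351, 0.0553]
ee_rot: [-3.141, -0.001, -1.47]
wrist_force: [0.1, -0.2, -0.5]
width: 0.0004
```

```bash
python3 st.py; python3 look.py w12; python3 - <<'E'
import cv2
a=cv2.imread("pics/w12.png")[200:480,250:550]
cv2.imwrite("pics/w12c.png",cv2.resize(a,None,fx=2,fy=2))
E
```

```text
20.75 [ 516.82 -335.06   55.34] [-3.1409e+00 -5.0000e-04 -1.4698e+00] [ 0.12 -0.2  -0.49] [ 0.000e+00 -4.094e+01 -2.821e+01  6.000e-02 -3.000e-02 -0.000e+00]
20.75 [ 0.51682136 -0.33506266  0.0553442 ] [-3.14094958e+00 -5.05288657e-04 -1.46981648e+00] [ 0.12244785 -0.19566728 -0.48625893] 0.0004011465506558134
```

View pics/w12c.png

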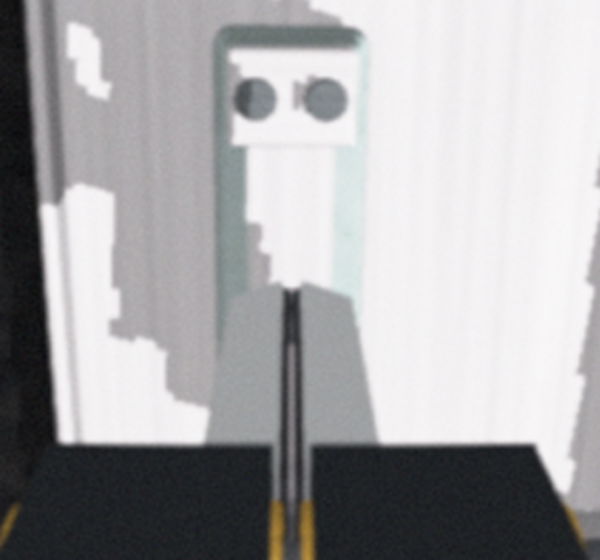

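>>> {"name": "servo_tool", "arguments": {
  "targets": "0 0 0 0.003 0 0 0;0 0 0 0.006 0 0 0;0 0 0 0.009 0 0 0;0 0 0 0.012 0 0 0;0 0 0 0.012 0 0 0;0 0 0 0.012 0 0 0"
}}

```text
time: 21.3
tool_pos: [0.5166, -0.3348, 0.052]
ee_rot: [-3.141, 0.0, -1.47]
wrist_force: [0.1, -0.3, 0.6]
width: 0.0002
```

```bash
python3 st.py
```

```text
21.3 [ 516.61 -334.85   51.96] [-3.1415  0.     -1.4698] [ 0.14 -0.33  0.56] [-0.000e+00 -4.145e+01 -2.850e+01  6.000e-02 -4.000e-02 -0.000e+00]
```

>>> {"name": "servo_tool", "arguments": {
  "targets": "0 0 0 0.002 0 0 0;0 0 0 0.004 0 0 0;0 0 0 0.006 0 0 0;0 0 0 0.008 0 0 0;0 0 0 0.01 0 0 0;0 0 0 0.01 0 0 0"
}}

```text
time: 21.8
tool_pos: [0.5166, -0.3349, 0.0496]
ee_rot: [-3.141, -0.0, -1.47]
wrist_force: [-0.5, -0.4, 0.8]
width: 0.0004
```

```bash
python3 st.py
```

```text
21.8 [ 516.61 -334.91   49.6 ] [-3.1415e+00 -1.0000e-04 -1.4698e+00] [-0.46 -0.41  0.84] [  0.09 -40.97 -28.2    0.12  -0.16  -0.  ]
```

>>> {"name": "servo_tool", "arguments": {
  "targets": "0 0 0 0.002 0 0 0;0 0 0 0.004 0 0 0;0 0 0 0.006 0 0 0;0 0 0 0.008 0 0 0;0 0 0 0.008 0 0 0"
}}

```text
time: 22.22
tool_pos: [0.5165, -0.3349, 0.0477]
ee_rot: [3.142, -0.0, -1.47]
wrist_force: [-1.7, 0.7, 2.9]
width: 0.0004
```

```bash
python3 st.py
```

```text
22.217 [ 516.53 -334.92   47.68] [ 3.1415e+00 -2.0000e-04 -1.4697e+00] [-1.72  0.67  2.87] [  0.34 -40.02 -27.87   0.3   -0.51  -0.  ]
```

>>> {"name": "servo_tool", "arguments": {
  "targets": "0 0 0 0.002 0 0 0;0 0 0 0.004 0 0 0;0 0 0 0.006 0 0 0;0 0 0 0.006 0 0 0;0 0 0 0.006 0 0 0"
}}

```text
time: 22.63
tool_pos: [0.5165, -0.3349, 0.0462]
ee_rot: [3.142, -0.0, -1.47]
wrist_force: [-2.2, 1.3, 3.9]
width: 0.0003
```

```bash
python3 st.py
```

```text
22.633 [ 516.52 -334.92   46.22] [ 3.1415e+00 -2.0000e-04 -1.4697e+00] [-2.16  1.26  3.89] [  0.63 -39.26 -27.66   0.5   -0.84  -0.  ]
```

>>> {"name": "servo_tool", "arguments": {
  "targets": "0 0 0 0.002 0 0 0;0 0 0 0.004 0 0 0;0 0 0 0.006 0 0 0;0 0 0 0.0075 0 0 0;0 0 0 0.0075 0 0 0"
}}

```text
time: 23.05
tool_pos: [0.5165, -0.335, 0.0444]
ee_rot: [3.142, -0.0, -1.47]
wrist_force: [-3.5, 0.6, 5.1]
width: 0.0002
```

>>> {"name": "servo_tool", "arguments": {
  "targets": "0 0 0 0 0 0 0;0 0 0 0 0 0 0;0 0 0 0 0 0 0;0 0 0 0 0 0 0;0 0 0 0 0 0 0;0 0 0 0 0 0 0"
}}

```text
time: 23.55
tool_pos: [0.5166, -0.335, 0.0445]
ee_rot: [-3.142, -0.0, -1.47]
wrist_force: [-2.8, 0.3, 6.5]
width: 0.0004
```

>>> {"name": "servo_tool", "arguments": {
  "targets": "0 0 0 0 0 0 0;0 0 0 0 0 0 0;0 0 0 0 0 0 0;0 0 0 0 0 0 0;0 0 0 0 0 0 0;0 0 0 0 0 0 0"
}}

```text
time: 24.05
tool_pos: [0.5165, -0.335, 0.0445]
ee_rot: [3.142, -0.0, -1.47]
wrist_force: [-3.4, 0.6, 5.5]
width: -0.0001
```

```bash
python3 st.py
```

```text
24.05 [ 516.55 -334.95   44.48] [ 3.1416e+00 -3.0000e-04 -1.4697e+00] [-3.4   0.63  5.49] [  0.79 -38.47 -27.31   0.61  -1.08  -0.  ]
```

Confirmed soft. Retreat upward and check.

>>> {"name": "servo_tool", "arguments": {
  "targets": "0 0 0 -0.04 0 0 0;0 0 0 -0.1 0 0 0;0 0 0 -0.2 0 0 0;0 0 0 -0.3 0 0 0;0 0 0.2 -0.45 0 0 0;0 0 0.4 -0.5 0 0 0;0 0 0.55 -0.5 0 0 0;0 0 0.55 -0.5 0 0 0;0 0 0.55 -0.5 0 0 0;0 0 0.55 -0.5 0 0 0"
}}

```text
time: 24.88
tool_pos: [0.3799, -0.3491, 0.1698]
ee_rot: [-3.139, -0.001, -1.471]
wrist_force: [-0.1, -0.4, 0.6]
width: 0.0006
```

```bash
python3 st.py; python3 look.py w13; python3 - <<'E'
from bench import vision
import cv2
cv2.imwrite("pics/top2.png",cv2.resize(vision.snapshot("top")["image"][130:300,190:480,::-1],None,fx=2.7,fy=2.7))
E
```

```text
24.883 [ 379.86 -349.06  169.77] [-3.1390e+00 -1.3000e-03 -1.4714e+00] [-0.14 -0.37  0.63] [-6.900e-01 -3.183e+01 -3.002e+01 -4.000e-02  5.000e-02 -3.000e-02]
24.8833 [ 0.37985658 -0.34906492  0.16976692] [-3.13900034e+00 -1.29966626e-03 -1.47144602e+00] [-0.14429611 -0.36965147  0.63488602] 0.0006203860946284454
```

View pics/w13.png

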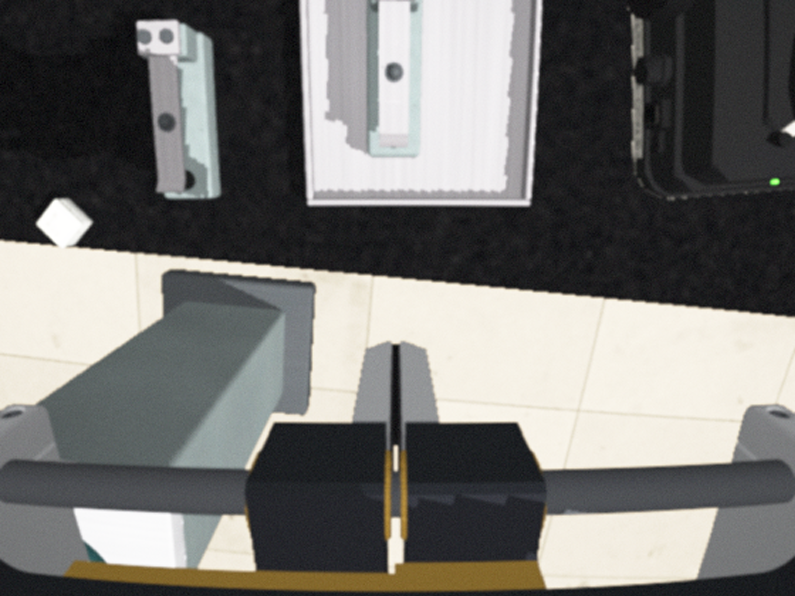

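View pics/top2.png

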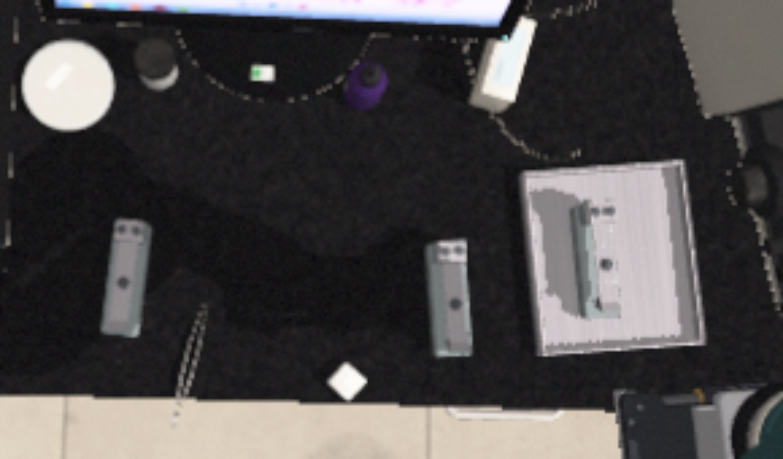

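>>> {"name": "servo_tool", "arguments": {
  "targets": "0 0 0 0 0 0 0;0 0 0 0 0 0 0;0 0 0 0 0 0 0"
}}

```text
time: 25.23
tool_pos: [0.3806, -0.3484, 0.1684]
ee_rot: [3.141, 0.001, -1.468]
wrist_force: [-0.4, 0.2, 0.1]
width: 0.0004
```

```bash
python3 -c "
from bench import robot
print(robot.close_job())"
```

```text
the job is handed in; nothing more can be done
None
```

The soft clip was the middle of the three. It now sits upright and flat on the tray floor, and I handed the job in at about 25 s.

| Press | Force held about 1 s | Give |
|---|---|---|
| Right-hand clip | about 6 N | about 2 mm (good) |
| Middle clip | about 5.5–6 N | about 6 mm (soft) |
| Middle clip, in the tray | about 5.5–6.5 N | about 6 mm (soft confirmed) |

- **Placing:** I gripped the middle clip by its base and lowered it until the force readings showed it resting on the tray floor. Only then did I let go.
- **Left clip not pressed:** only one leaf was said to be soft, and the middle one had clearly given.
- **Final check:** the last top and wrist pictures show the clip flat in the tray. The right clip is still within a fraction of a pixel of where it started. The left clip and the bystanders in view look unmoved; I judged those by eye and the hand counter was outside the last crop.
- **Calibration and force:** cameras and wrist calibration differed by 2–3 mm sideways, so I lined the fingers up on the clips in the wrist pictures. Force readings carry about 1 N of noise. The presses also showed about 3 N of sideways force, which I put down to friction at the rivet. The highest vertical force I read was 6.7 N.

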